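Close the guide on a label roll and lock its knob

ROBOT

A 6-joint arm with a two-finger parallel gripper is mounted at the origin on the work surface. World frame = base frame: x ahead of the robot, y to its left, z up, the work surface at z = 0. Lengths are in m, angles in degrees, forces in N, time in s.
With the tool pointing down it reaches from about 0.25 to 0.8 m from the base axis. Payload 3.9 kg.
Tool frame: the origin (TCP) lies on the centre line of the jaws, within the pads' length; the fingertips stand ahead of it and the grasp point (between the pads) is the TCP (env.tcp_to_tips is the z of the fingertips in the tool frame, in m); z points along the fingers, x is the direction in which the jaws open and shut, and the axes are right-handed (so a half turn about z gives the same grasp; the last joint's range is limited). The gripper opens to 85 mm and grips with 20 to 120 N. Pads are 22 mm wide; open, the fingers measure 114 mm over their backs; the gripper's body (76 mm by 85 mm) begins 54 mm behind the grasp point. The pads swing forward as they close: fully open they stand 13 mm farther back than shut.
Start: joints at [-63.369, 14.897, -7.913, 67.191, 0, 90], TCP at [0.235, -0.469, 0.226] pointing down, gripper open.
Joint ranges: [-159.42, 159.42], [-47.68, 98.78], [-73.54, 78.23], [-108.79, 121.32], [-90, 84.71], [-180, 180]. Speed limits (degrees/s): [147.25, 147.25, 180, 180, 180, 180].

INTERFACE

Orientations are given as a 3x3 rotation matrix whose columns are the frame's x, y, z axes.
In Python, from bench import env gives the robot as it stands.
- The arm moves only by the tool play_rows, never from a script. Its argument "motion" is a list of rows, each a list of 3 entries, a list of its own where there are three numbers: the shift along the tool's x, y, z in cm, then the turn, a rotation vector about the tool's x, y, z in units of 8 degrees (1.0 is 8 degrees), then the closure in counts, from 0 (fully open) to 255 (shut). In form: [[[dx, dy, dz], [ax, ay, az], claw], ...]. A call has 1 to 12 rows; each row is the pose to reach, as a shift and turn from the pose commanded when the call began, along the tool's axes at that moment; what a row does not reach only later rows make up. A row lasts 1/10 s, in which the tool goes at most 50 mm and 8.59 degrees, less where a joint would pass 70% of its speed; a pose out of reach is approached as far as the arm can. A call with a gripper value outside its range is refused whole. The fingers move at their own pace and stop on an object; "squeeze" is the grip in N (left out, the last holds). Time passes only in rows, so rows that repeat a pose let the fingers close. It gives the time, the measured TCP pose, the force and the opening at its end, in the units of the state.
- env.observe(): the state, without advancing time (a new reading comes with each control period).
- env.capture(name): name is "scene" or "top"; returns a dict with "image" (480x640x3 uint8, red, green, blue), "mtx" (3x3 intrinsics, pixels), "dist" ([k1, k2, p1, p2, k3] as OpenCV has them; the pictures are not rectified), "camera_from_world" (4x4, takes a point from world to camera coordinates). Camera axes: x right, y up, looking along -z (the intrinsics and any distortion apply to the point x, -y, -z); pixel columns grow to the right and rows downward; lengths in m; the calibration is good to about 2 mm. A picture is of the moment at which its call begins. There is no depth.
- env.sign_off(): hands the job in, once; it reports no verdict.
The state is a dict: "t": time; "joint_pos": joint angles; "qvel": joint speeds; "effort": joint torques, N m; "position": TCP position; "tool_rot": TCP orientation; "wrist_force": force on the tool from outside, world axes, zero at the start; "moment": the same for the moment, N m; "grip_width": finger opening in m.
Only numpy, scipy, OpenCV 4.12 (cv2) and the standard library are available. Lean on these libraries where they do the work, as an engineer would, in place of code of your own. Each camera call takes 0.05 s, during which the arm holds its last target. There are 200 camera calls.

TASK

The roll of patient labels is loose in its holder. Slide the blue guide along until it gently pushes the roll home against the fixed end plate, touching on both sides but not squeezing it, and lock the guide there: turn its red knob clockwise until it bites (the turning suddenly gets much harder), then a further quarter turn, no more, and let go. Leave the other things on the counter alone.

Things in the scene. Friction and masses are not known exactly. Their poses are not given: they have to be found in the camera images.
- holder: Grey label-roll holder screwed to the counter: base 130 (x) by 250 (y) by 20 mm high, origin at the underside, midway in x, 130 mm from the guide's end and 120 mm from the fixed end plate's end. Its y axis is the line along which the guide slides, +y towards the fixed end plate. Two steel rollers along y carry the roll.
- end_plate (a point): Point on the inner face of the fixed grey end plate (105 wide, 100 high), where the roll's axis meets it: holder frame (0, 105, 66) mm.
- guide: Blue L-shaped guide that slides along the holder's y, 2 N friction while unlocked; the roll adds 1 to 5 N when pushed along. Origin on the knob's axis, 20 mm above the counter. Face plate 84 wide, 5 thick, from 36 to 108 mm above the counter, its inner face 75 mm from the origin (+y). Foot 46 wide, from 30 mm behind the origin to the plate, top 33 mm above the counter.
- knob_grip (a point): Centre of the red bar-grip knob on the guide's foot: bar 50 long, 16 thick, 28 high, half-way up it (65 mm above the counter; underside at 51, a round boss below ends at 40). Turns with the knob: x along the bar, z up on its axis. Clockwise from above tightens, at 0.03 N m for an unknown part of a turn, then bites: 0.3 N m at once, 0.5 a quarter turn later. It does not sink, and stays where left.
- brake_strip: Steel strip, 12 by 110 by 5 mm, flush in the base under the guide's foot; the knob presses a brake shoe on it, which locks the guide. Origin at the centre of its underside. Unloaded until the knob bites; from there its load grows by 21 N per rad of turn (33 N at a quarter turn). The load cannot be seen.
- roll_center (a point): Centre of the white label roll (90 mm diameter, 70 mm long, about 0.3 kg) that lies on the rollers with its axis along the holder's y, 66 mm above the counter. At the start it is 4 to 15 mm short of the end plate; fully home its centre is 35 mm from the plate.
- spare_roll: Spare label roll, 90 mm diameter, standing on its end, 71 mm high; origin at the centre of its underside. Bystander.
- sanitizer: Clear bottle of hand rub with a blue cap, 64 mm diameter, 150 mm high; origin at the centre of its underside. Bystander.
- pen_cup: Black pen cup with pens, 76 mm diameter, 100 mm high (pens to 155 mm); origin at the centre of its underside. Bystander.
- stapler: Green and black stapler, 140 mm long (x), 34 mm wide, about 58 mm high; origin at the centre of its underside. Bystander.
- sticky_notes: Block of yellow, pink and green sticky notes, 76 by 76 by 28 mm; origin at the centre of its underside. Bystander.
Not all that is in view belongs to the job. Leave any pink look-alike of the part that bears roll_center alone.

How it is judged:
By the outcome, as a careful person would: the job done as asked, in the order asked, and still so for the second after the job is handed in, with the robot touching nothing.
It also fails if it takes over 72 s, if anything falls off the work surface, if the arm or the gripper's body presses on something with over 40 N, if the wrist force passes 120 N, or if a joint passes its speed limit or range.

## Working session

There is one attempt and no reset: what is moved stays moved. The work goes in short steps, Python scripts to look and compute and a tool call to move; the robot and the scene stay as the last step left them, time stands still between calls to the robot, and variables do not carry over. Pictures are saved under pics/ and viewed, about 8 in all and at most 12, crops included, and the job is handed in when it is done.

Besides the shell and the picture viewer there is one more tool, called after "Call:" as name(argument=value, ...), one argument or row to a line, values as JSON. play_rows: Moves the arm, as the interface text tells. Its arguments: {"type":"object","properties":{"motion":{"type":"array"},"squeeze":{"type":"number"}},"required":["motion"]}

```bash
mkdir -p pics; cat > h.py <<'E'
import numpy as np, cv2
from bench import env
def cap(n):
    c=env.capture(n); return c
def ray(c,uv):
    p=cv2.undistortPoints(np.array(uv,float).reshape(-1,1,2),c["mtx"],np.array(c["dist"],float)).reshape(-1,2)
    M=np.array(c["camera_from_world"]);R=M[:3,:3];t=M[:3,3]
    d=np.c_[p[:,0],-p[:,1],-np.ones(len(p))]@R
    return -R.T@t,d
def onz(c,uv,z):
    o,d=ray(c,uv); return o+d*((z-o[2])/d[:,2])[:,None]
def proj(c,P):
    M=np.array(c["camera_from_world"]);q=np.atleast_2d(P)@M[:3,:3].T+M[:3,3]
    q=q*[1,-1,-1]
    return cv2.projectPoints(q,np.zeros(3),np.zeros(3),c["mtx"],np.array(c["dist"],float))[0].reshape(-1,2)
E
python3 - <<'E'
from h import *
for n in("top","scene"):
    c=cap(n);cv2.imwrite(f"pics/{n}0.png",c["image"][:,:,::-1]);o,_=ray(c,[[320,240]]);print(n,o)
s=env.observe();print(s["tool_rot"],s["position"],s["t"],env.tcp_to_tips)
E
```

```text
top [0.39518968 0.0177588  1.53140063]
scene [1.03538691 0.60433398 0.90014885]
[[ 4.48241343e-01 -8.93912247e-01 -7.70787996e-04]
 [-8.93910905e-01 -4.48242005e-01  1.54894859e-03]
 [-1.73012367e-03 -5.28700064e-06 -9.99998503e-01]] [ 0.2350515  -0.46874993  0.22484937] 0.1 0.019
```

View pics/top0.png

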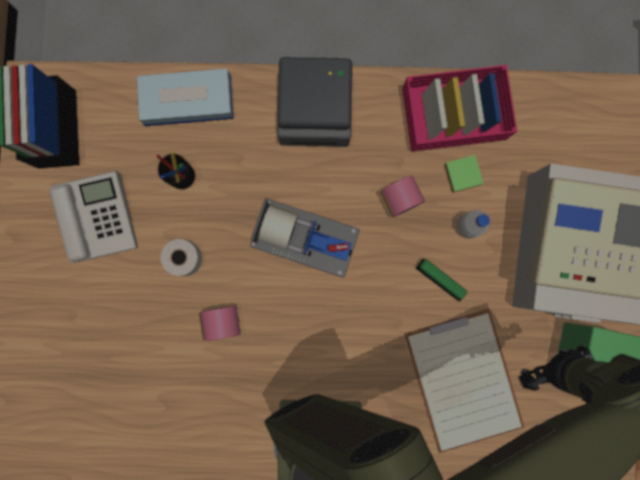

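View pics/scene0.png

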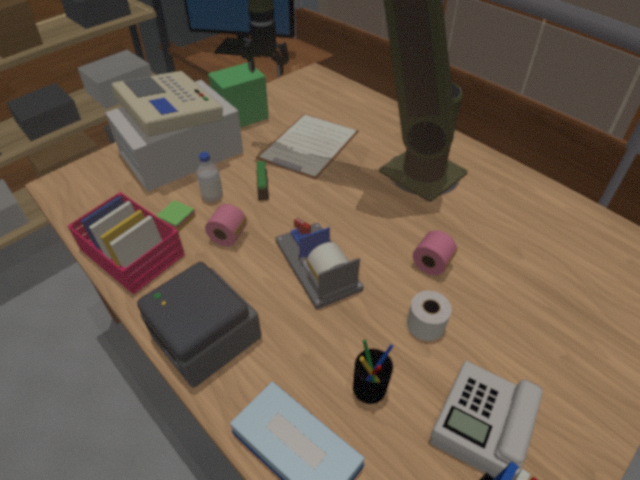

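The top view shows the holder at about (305,237), with the end plate at left (265,220), the blue guide at about (328,245) and the red knob at about (338,247). In the scene view the holder is at about (320,265). Next I'll measure the knob, guide and holder.

```bash
python3 - <<'E'
from h import *
c=cap("top");im=c["image"];hsv=cv2.cvtColor(im,cv2.COLOR_RGB2HSV)
roi=np.zeros(im.shape[:2],bool);roi[190:285,240:370]=1
H,S,V=[hsv[:,:,i].astype(int) for i in range(3)]
red=roi&((H<5)|(H>172))&(S>150)&(V>60); blue=roi&(H>100)&(H<128)&(S>110)
grey=roi&(S<70)
def pts(m):y,x=np.nonzero(m);return np.c_[x,y].astype(float)
for n,m,z in(("red",red,.079),("blue",blue,.033)):
    p=pts(m);r=cv2.minAreaRect(p.astype(np.float32));w=onz(c,p,z)
    ww=w[:,:2];u=np.linalg.svd(ww-ww.mean(0))[2][0]
    print(n,len(p),r,"mean",ww.mean(0),"ang",np.degrees(np.arctan2(u[1],u[0])))
g=cv2.morphologyEx((grey|blue|red).astype(np.uint8),cv2.MORPH_OPEN,np.ones((3,3)))
cs=max(cv2.findContours(g,0,1)[0],key=cv2.contourArea)
r=cv2.minAreaRect(cs);b=cv2.boxPoints(r);w=onz(c,b,.02);print("holder",r,w[:,:2].round(4).tolist(),[np.linalg.norm(w[i]-w[i-1]) for i in range(4)])
crop=cv2.resize(im[190:285,240:370],None,fx=6,fy=6,interpolation=cv2.INTER_CUBIC)
cv2.drawContours(crop,[((b-[240,190])*6).astype(int)],-1,(255,255,0),1)
cv2.imwrite("pics/top1.png",crop[:,:,::-1])
c=cap("scene");im=c["image"];cv2.imwrite("pics/sc1.png",cv2.resize(im[210:310,265:370],None,fx=6,fy=6,interpolation=cv2.INTER_CUBIC)[:,:,::-1])
E
```

```text
red 33 ((332.0, 248.0), (4.0, 6.0), 90.0) mean [ 0.48210919 -0.018704  ] ang -88.6655764470241
blue 618 ((328.5404052734375, 240.41749572753906), (44.72124481201172, 31.47144317626953), 10.175511360168457) mean [ 4.94242514e-01 -4.63303613e-04] ang 67.6632669470098
holder ((303.9000244140625, 237.30003356933594), (100.5604248046875, 51.22889709472656), 18.434946060180664) [[0.4866, 0.1904], [0.6103, 0.1531], [0.5349, -0.0889], [0.4121, -0.0504]] [np.float64(0.2520817615482593), np.float64(0.1292445782062111), np.float64(0.25348535115575793), np.float64(0.1286759264902564)]
```

View pics/top1.png

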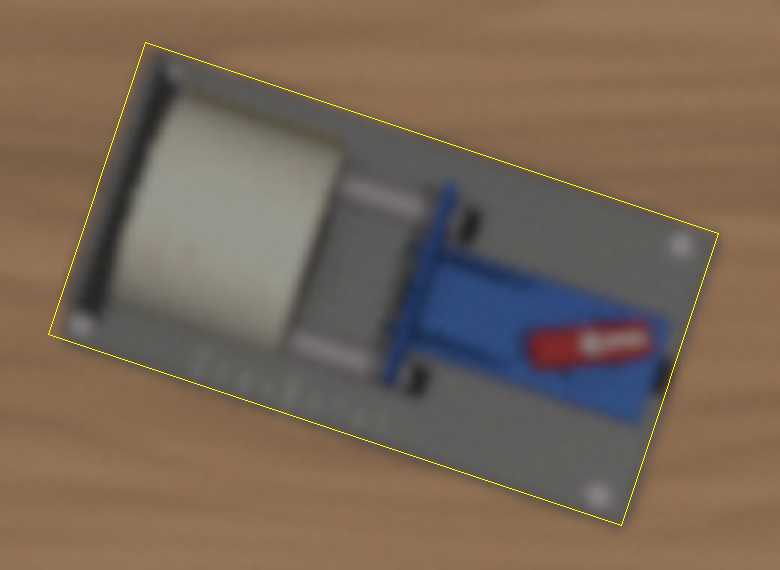

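View pics/sc1.png

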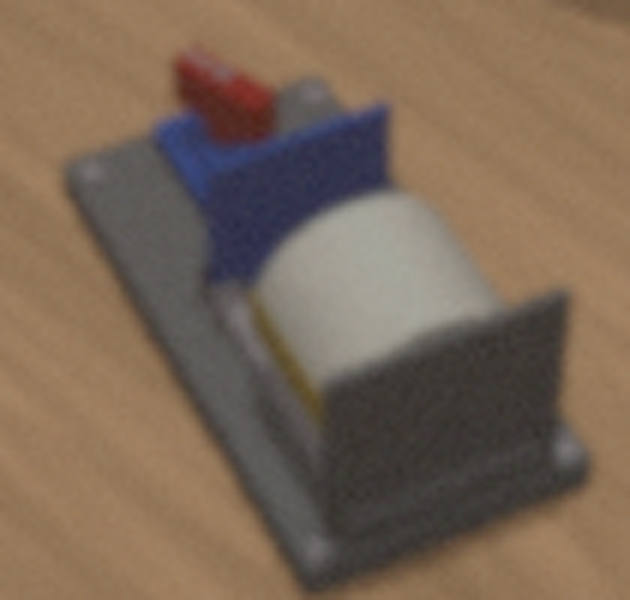

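The crops show the knob bar at about (590,345), running from (528,352) to (652,338), which is roughly pixel (338.3,247.5) in the full frame. The roll lies near the dark end plate with a gap, and the guide's plate is well short of the roll. Next I'll convert these to positions.

```bash
python3 - <<'E'
from h import *
c=cap("top");f=lambda p:np.array(p)/6+[240-.4,190-.4]
e=onz(c,f([(528,352),(652,338)]),.079)[:,:2];k=e.mean(0);d=e[1]-e[0]
print("knob",k,"len",np.linalg.norm(d),"az",np.degrees(np.arctan2(d[1],d[0])))
b=np.array([[0.4866,0.1904],[0.6103,0.1531],[0.5349,-0.0889],[0.4121,-0.0504]])
yh=(b[0]+b[1]-b[2]-b[3]);yh/=np.linalg.norm(yh);xh=np.array([yh[1],-yh[0]])
o=b.mean(0)-.005*-yh*1
print("yh",yh,np.degrees(np.arctan2(yh[1],yh[0])),"o",o,"knob in holder",(k-o)@xh,(k-o)@yh)
# guide plate top edge (z .108), ends in crop
g=onz(c,f([(449,190),(388,383)]),.108)[:,:2];print("plate",[((q-o)@xh,(q-o)@yh) for q in g])
# red blob with scene cam
s=cap("scene");r=f([0,0]);q=np.array([[180,60],[275,95]])/6+[265-.4,210-.4]
w=onz(s,q,.079)[:,:2];print("scene bar top near-edge",[((p-o)@xh,(p-o)@yh) for p in w])
p=env.observe();print(k-p["position"][:2],p["wrist_force"],p["moment"],p["joint_pos"])
E
```

```text
knob [ 0.48429518 -0.03296636] len 0.05013506302478388 az -82.32028968347414
yh [0.29651743 0.95502744] 72.75144875396136 o [0.51245759 0.05582514] knob in holder -0.0005676472361491602 -0.09314896129830261
plate [(np.float64(0.037980099178813564), np.float64(-0.020628651946023542)), (np.float64(-0.04196492859894152), np.float64(-0.02206091180664911))]
scene bar top near-edge [(np.float64(0.012153306143100274), np.float64(-0.11017849697068208)), (np.float64(-0.015137791928859105), np.float64(-0.0728850217970328))]
[0.24908398 0.43612841] [-0.19536795  0.46591546  0.04104997] [-0.02510634 -0.02181797 -0.015265  ] [-6.33682185e+01  1.49130384e+01 -7.93775093e+00  6.71899409e+01
 -3.06386266e-03  8.99984841e+01]
```

Call:
play_rows(
  motion=[
    [[-2.3,-3.5,0],[0,0,-1],0],
    [[-4.6,-7,0],[0,0,-2],0],
    [[-7,-10.5,0],[0,0,-3],0],
    [[-9.3,-14,0],[0,0,-4],0],
    [[-11.6,-17.4,0],[0,0,-5],0],
    [[-13.9,-20.9,0],[0,0,-6],0],
    [[-16.2,-24.4,0],[0,0,-7],0],
    [[-18.5,-27.9,0],[0,0,-8],0],
    [[-20.9,-31.4,0],[0,0,-9],0],
    [[-23.2,-34.8,0],[0,0,-10],0],
    [[-25.5,-38.3,0],[0,0,-11],0],
    [[-27.8,-41.8,0],[0,0,-12],0],
  ],
)

```text
t: 1.5
position: [0.485, -0.0318, 0.2257]
tool_rot: [[0.839, 0.544, 0.0], [0.544, -0.839, -0.0], [0.0, 0.0, -1.0]]
wrist_force: [0.2, -0.1, 0.1]
grip_width: 0.0854
```

Call:
play_rows(
  motion=[
    [[0,0,0],[0,0,-1],0],
    [[0,0,0],[0,0,-2],0],
    [[0,0,0],[0,0,-3],0],
    [[0,0,0],[0,0,-4],0],
    [[0,0,0],[0,0,-5],0],
    [[0,0,0],[0,0,-6],0],
    [[0,0,0],[0,0,-7],0],
    [[0,0,0],[0,0,-8],0],
    [[0,0,0],[0,0,-9],0],
    [[0,0,0],[0,0,-10],0],
    [[0,0,0],[0,0,-11],0],
    [[0,0,0],[0,0,-12],0],
  ],
)

```text
t: 2.7
position: [0.4843, -0.0334, 0.2256]
tool_rot: [[-0.629, 0.778, -0.0], [0.778, 0.629, -0.0], [0.0, -0.0, -1.0]]
wrist_force: [-0.0, 0.1, 0.2]
grip_width: 0.0855
```

```bash
cat > st.py <<'E'
from h import *
p=env.observe();R=np.array(p["tool_rot"])
az=np.degrees(np.arctan2(R[1,0],R[0,0]))
o=np.array([0.51245759,0.05582514]);yh=np.array([0.29651743,0.95502744]);xh=np.array([yh[1],-yh[0]])
q=p["position"][:2]-o;F=p["wrist_force"]
print("t",p["t"],"pos",np.round(p["position"],4),"az",az.round(2),"holder xy mm",(1e3*q@xh).round(2),(1e3*q@yh).round(2))
print("J",np.round(p["joint_pos"],1),"F xh,yh,z",(F[:2]@xh).round(2),(F[:2]@yh).round(2),F[2].round(2),"Mz",p["moment"].round(3),"w",p["grip_width"])
print("yh in tool",(R.T@np.r_[yh,0]).round(4),"xh",(R.T@np.r_[xh,0]).round(4))
E
python3 st.py
```

```text
t 2.7 pos [ 0.4843 -0.0334  0.2256] az 128.96 holder xy mm -0.43 -93.59
J [ -3.9  11.  -13.1  65.9  -0.  -42.9] F xh,yh,z -0.08 0.1 0.24 Mz [-0.041  0.014  0.017] w 0.08551890172721927
yh in tool [ 0.5562  0.8311 -0.    ] xh [-8.311e-01  5.562e-01 -1.000e-04]
```

Call:
play_rows(
  motion=[
    [[0,0,1],[0,0,-1],0],
    [[0,0,2],[0,0,-2],0],
    [[0,0,3],[0,0,-3],0],
    [[0,0,4],[0,0,-4],0],
    [[0,0,5],[0,0,-5],0],
    [[0,0,6],[0,0,-6],0],
    [[0,0,7],[0,0,-7],0],
    [[0,0,8],[0,0,-7.34],0],
    [[0,0,10],[0,0,-7.34],0],
    [[0,0,12],[0,0,-7.34],0],
    [[0,0,13.5],[0,0,-7.34],0],
    [[0,0,13.5],[0,0,-7.34],0],
  ],
)

```text
t: 3.9
position: [0.4824, -0.0333, 0.0887]
tool_rot: [[-0.992, -0.128, -0.004], [-0.128, 0.992, 0.0], [0.004, 0.001, -1.0]]
wrist_force: [0.5, 1.2, -0.6]
grip_width: 0.0854
```

```bash
python3 st.py; python3 - <<'E'
from h import *
for n,(x,y,w,h) in dict(top=(250,190,120,95),scene=(265,180,120,110)).items():
    im=cap(n)["image"][y:y+h,x:x+w];cv2.imwrite(f"pics/{n}2.png",cv2.resize(im,None,fx=5,fy=5,interpolation=cv2.INTER_CUBIC)[:,:,::-1])
a=cv2.imread("pics/top2.png");b=cv2.imread("pics/scene2.png")
cv2.imwrite("pics/both2.png",cv2.resize(np.hstack([cv2.copyMakeBorder(a,0,75,0,0,0),b]),(800,367)))
E
```

```text
t 3.9 pos [ 0.4824 -0.0333  0.0887] az -172.65 holder xy mm -2.3 -94.01
J [  -3.9   17.   -27.    46.2   -0.  -101.3] F xh,yh,z 0.13 1.33 -0.57 Mz [0.092 0.01  0.06 ] w 0.08544096256412288
yh in tool [-0.4163  0.9092 -0.001 ] xh [-0.9092 -0.4163 -0.0043]
```

View pics/both2.png

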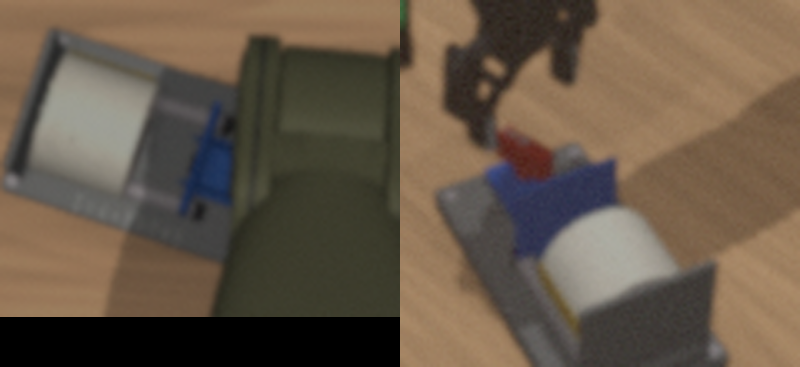

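The fingers straddle the red bar in the scene view (bar at about (525,155) in the composite). I'll descend and grip lightly.

Call:
play_rows(
  motion=[
    [[0,0,0.7],[0,0,0],0],
    [[0,0,1.4],[0,0,0],0],
    [[0,0,2],[0,0,0],0],
    [[0,0,2],[0,0,0],0],
    [[0,0,2],[0,0,0],100],
    [[0,0,2],[0,0,0],150],
    [[0,0,2],[0,0,0],255],
    [[0,0,2],[0,0,0],255],
    [[0,0,2],[0,0,0],255],
    [[0,0,2],[0,0,0],255],
    [[0,0,2],[0,0,0],255],
    [[0,0,2],[0,0,0],255],
  ],
  squeeze=20,
)

```text
t: 5.2
position: [0.484, -0.0335, 0.0708]
tool_rot: [[-0.992, -0.128, -0.0], [-0.128, 0.992, -0.0], [0.0, -0.0, -1.0]]
wrist_force: [-2.9, -0.5, 5.0]
grip_width: 0.0145
```

```bash
python3 st.py
```

```text
t 5.2 pos [ 0.484  -0.0335  0.0708] az -172.65 holder xy mm -0.65 -93.72
J [  -4.    18.2  -28.6   43.3   -0.  -101.3] F xh,yh,z -2.63 -1.38 4.97 Mz [-0.024  0.538  0.027] w 0.014489162794447093
yh in tool [-4.162e-01  9.093e-01 -2.000e-04] xh [-9.093e-01 -4.162e-01 -3.000e-04]
```

Call:
play_rows(
  motion=[
    [[-0.17,0.36,0],[0,0,0],255],
    [[-0.33,0.73,0],[0,0,0],255],
    [[-0.5,1.09,0],[0,0,0],255],
    [[-0.67,1.45,0],[0,0,0],255],
    [[-0.83,1.82,0],[0,0,0],255],
    [[-1.0,2.18,0],[0,0,0],255],
    [[-1.17,2.55,0],[0,0,0],255],
    [[-1.33,2.91,0],[0,0,0],255],
    [[-1.33,2.91,0],[0,0,0],255],
    [[-1.33,2.91,0],[0,0,0],255],
  ],
)

```text
t: 6.2
position: [0.4935, -0.0029, 0.0708]
tool_rot: [[-0.992, -0.128, -0.0], [-0.128, 0.992, -0.0], [0.001, -0.0, -1.0]]
wrist_force: [-2.8, -0.4, 6.1]
grip_width: 0.0144
```

```bash
python3 st.py
```

```text
t 6.2 pos [ 0.4935 -0.0029  0.0708] az -172.64 holder xy mm -0.68 -61.72
J [ -0.3  18.9 -27.4  43.7  -0.  -97.7] F xh,yh,z -2.58 -1.23 6.05 Mz [-0.107  0.527  0.027] w 0.014360979660275313
yh in tool [-4.164e-01  9.092e-01 -5.000e-04] xh [-9.092e-01 -4.164e-01 -4.000e-04]
```

Call:
play_rows(
  motion=[
    [[-0.06,0.14,0],[0,0,0],255],
    [[-0.12,0.27,0],[0,0,0],255],
    [[-0.19,0.41,0],[0,0,0],255],
    [[-0.25,0.55,0],[0,0,0],255],
    [[-0.31,0.68,0],[0,0,0],255],
    [[-0.37,0.82,0],[0,0,0],255],
    [[-0.44,0.95,0],[0,0,0],255],
    [[-0.5,1.09,0],[0,0,0],255],
    [[-0.56,1.23,0],[0,0,0],255],
    [[-0.62,1.36,0],[0,0,0],255],
  ],
)

```text
t: 7.2
position: [0.4972, 0.0094, 0.0707]
tool_rot: [[-0.992, -0.127, -0.002], [-0.127, 0.992, -0.005], [0.002, -0.005, -1.0]]
wrist_force: [-5.9, -7.7, 6.6]
grip_width: 0.0149
```

```bash
python3 st.py; python3 - <<'E'
from h import *
for n,(x,y,w,h) in dict(top=(240,190,100,80),scene=(285,210,90,100)).items():
    im=cap(n)["image"][y:y+h,x:x+w];cv2.imwrite(f"pics/{n}3.png",cv2.resize(im,(400,int(400*h/w)),interpolation=cv2.INTER_CUBIC)[:,:,::-1])
a=cv2.imread("pics/top3.png");b=cv2.imread("pics/scene3.png")
cv2.imwrite("pics/both3.png",np.hstack([cv2.copyMakeBorder(a,0,len(b)-len(a),0,0,0),b]))
E
```

```text
t 7.2 pos [0.4972 0.0094 0.0707] az -172.7 holder xy mm -0.83 -48.91
J [  1.3  19.2 -26.9  44.   -0.3 -96. ] F xh,yh,z -3.35 -9.08 6.65 Mz [-1.547  0.885  0.003] w 0.014855759896464427
yh in tool [-0.4155  0.9096 -0.0054] xh [-9.096e-01 -4.155e-01 -2.000e-04]
```

View pics/both3.png

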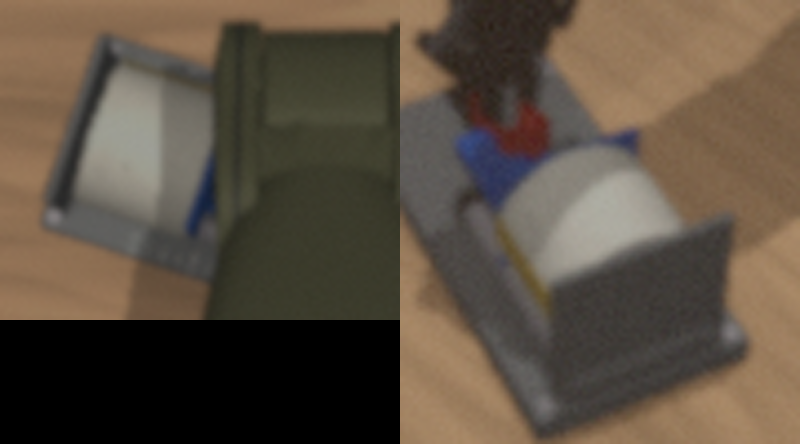

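The guide's plate has reached the roll (at about (205,190) in the top crop), and a dark gap remains at the end plate. I'll let it settle, then creep.

Call:
play_rows(
  motion=[
    [[0,0,0],[0,0,0],255],
    [[0,0,0],[0,0,0],255],
    [[0,0,0],[0,0,0],255],
  ],
)

```text
t: 7.6
position: [0.4972, 0.0093, 0.0708]
tool_rot: [[-0.992, -0.127, -0.002], [-0.127, 0.992, -0.005], [0.002, -0.004, -1.0]]
wrist_force: [-3.2, -5.8, 6.3]
grip_width: 0.0153
```

```bash
python3 st.py
```

```text
t 7.6 pos [0.4972 0.0093 0.0708] az -172.71 holder xy mm -0.8 -48.94
J [  1.3  19.2 -26.9  44.   -0.3 -96. ] F xh,yh,z -1.29 -6.49 6.3 Mz [-1.249  0.884  0.084] w 0.015320448272841526
yh in tool [-0.4153  0.9097 -0.005 ] xh [-9.097e-01 -4.153e-01 -2.000e-04]
```

Call:
play_rows(
  motion=[
    [[-0.04,0.09,0],[0,0,0],255],
    [[-0.08,0.18,0],[0,0,0],255],
    [[-0.12,0.27,0],[0,0,0],255],
  ],
)

```text
t: 7.9
position: [0.4979, 0.0118, 0.0707]
tool_rot: [[-0.992, -0.127, -0.002], [-0.127, 0.992, -0.006], [0.003, -0.005, -1.0]]
wrist_force: [-3.5, -7.2, 7.2]
grip_width: 0.0148
```

```bash
python3 st.py
```

```text
t 7.9 pos [0.4979 0.0118 0.0707] az -172.72 holder xy mm -0.83 -46.36
J [  1.6  19.3 -26.7  44.1  -0.3 -95.7] F xh,yh,z -1.25 -7.93 7.15 Mz [-1.498  0.944 -0.031] w 0.014799610057872776
yh in tool [-0.4151  0.9098 -0.0059] xh [-9.098e-01 -4.151e-01 -1.000e-04]
```

Call:
play_rows(
  motion=[
    [[-0.04,0.09,0],[0,0,0],255],
    [[-0.08,0.18,0],[0,0,0],255],
    [[-0.12,0.27,0],[0,0,0],255],
  ],
)

```text
t: 8.2
position: [0.4988, 0.0146, 0.0708]
tool_rot: [[-0.992, -0.127, -0.002], [-0.127, 0.992, -0.006], [0.002, -0.005, -1.0]]
wrist_force: [-4.8, -6.9, 7.8]
grip_width: 0.0148
```

```bash
python3 st.py
```

```text
t 8.2 pos [0.4988 0.0146 0.0708] az -172.72 holder xy mm -0.82 -43.41
J [  1.9  19.4 -26.6  44.1  -0.3 -95.4] F xh,yh,z -2.52 -7.96 7.81 Mz [-1.51   0.878  0.015] w 0.014769299274988148
yh in tool [-0.4151  0.9097 -0.0059] xh [-0.9098 -0.4151  0.    ]
```

Call:
play_rows(
  motion=[
    [[-0.02,0.045,0],[0,0,0],255],
    [[-0.04,0.09,0],[0,0,0],255],
  ],
)

```text
t: 8.4
position: [0.4991, 0.0156, 0.0708]
tool_rot: [[-0.992, -0.127, -0.002], [-0.127, 0.992, -0.006], [0.002, -0.005, -1.0]]
wrist_force: [-4.5, -6.5, 7.9]
grip_width: 0.0147
```

```bash
python3 st.py
```

```text
t 8.4 pos [0.4991 0.0156 0.0708] az -172.72 holder xy mm -0.84 -42.42
J [  2.   19.4 -26.6  44.1  -0.3 -95.3] F xh,yh,z -2.36 -7.52 7.95 Mz [-1.498  0.887 -0.04 ] w 0.014683302271728286
yh in tool [-0.4151  0.9097 -0.0059] xh [-0.9098 -0.4151 -0.    ]
```

Call:
play_rows(
  motion=[
    [[-0.02,0.045,0],[0,0,0],255],
    [[-0.04,0.09,0],[0,0,0],255],
  ],
)

```text
t: 8.6
position: [0.4994, 0.0165, 0.0707]
tool_rot: [[-0.992, -0.127, -0.002], [-0.127, 0.992, -0.006], [0.002, -0.005, -1.0]]
wrist_force: [-3.9, -6.5, 6.9]
grip_width: 0.0148
```

```bash
python3 st.py
```

```text
t 8.6 pos [0.4994 0.0165 0.0707] az -172.72 holder xy mm -0.86 -41.44
J [  2.1  19.4 -26.5  44.1  -0.3 -95.2] F xh,yh,z -1.82 -7.36 6.95 Mz [-1.511  0.881  0.078] w 0.014841805375462598
yh in tool [-0.4151  0.9098 -0.0059] xh [-9.098e-01 -4.151e-01 -1.000e-04]
```

Steady sliding so far: about 7.5 N and 1 mm per mm commanded. I'll keep creeping.

Call:
play_rows(
  motion=[
    [[-0.02,0.045,0],[0,0,0],255],
    [[-0.04,0.09,0],[0,0,0],255],
  ],
)

```text
t: 8.8
position: [0.4995, 0.0171, 0.0707]
tool_rot: [[-0.992, -0.127, -0.002], [-0.127, 0.992, -0.006], [0.003, -0.006, -1.0]]
wrist_force: [-4.2, -9.0, 6.8]
grip_width: 0.0148
```

```bash
python3 st.py
```

```text
t 8.8 pos [0.4995 0.0171 0.0707] az -172.73 holder xy mm -0.9 -40.8
J [  2.2  19.5 -26.5  44.2  -0.4 -95.1] F xh,yh,z -1.37 -9.84 6.82 Mz [-1.806  0.96  -0.021] w 0.014774742649151712
yh in tool [-0.415   0.9098 -0.0067] xh [-0.9098 -0.415  -0.    ]
```

Call:
play_rows(
  motion=[
    [[-0.02,0.045,0],[0,0,0],255],
    [[-0.02,0.045,0],[0,0,0],255],
  ],
)

```text
t: 9.0
position: [0.4995, 0.0172, 0.0707]
tool_rot: [[-0.992, -0.126, -0.002], [-0.126, 0.992, -0.007], [0.003, -0.007, -1.0]]
wrist_force: [-4.5, -8.3, 7.2]
grip_width: 0.0146
```

```bash
python3 st.py
```

```text
t 9.0 pos [0.4995 0.0172 0.0707] az -172.74 holder xy mm -0.9 -40.74
J [  2.2  19.5 -26.5  44.2  -0.4 -95. ] F xh,yh,z -1.89 -9.25 7.18 Mz [-1.836  0.938 -0.017] w 0.014639291843392755
yh in tool [-0.4148  0.9099 -0.0076] xh [-0.9099 -0.4149  0.    ]
```

Call:
play_rows(
  motion=[
    [[-0.02,0.045,0],[0,0,0],255],
    [[-0.02,0.045,0],[0,0,0],255],
  ],
)

```text
t: 9.2
position: [0.4996, 0.0173, 0.0707]
tool_rot: [[-0.992, -0.126, -0.002], [-0.126, 0.992, -0.008], [0.003, -0.008, -1.0]]
wrist_force: [-4.3, -9.6, 7.4]
grip_width: 0.0148
```

```bash
python3 st.py
```

```text
t 9.2 pos [0.4996 0.0173 0.0707] az -172.75 holder xy mm -0.89 -40.6
J [  2.3  19.5 -26.5  44.2  -0.5 -95. ] F xh,yh,z -1.27 -10.5 7.36 Mz [-2.04   1.001  0.022] w 0.01477065601477611
yh in tool [-0.4146  0.9099 -0.0084] xh [-9.100e-01 -4.147e-01  1.000e-04]
```

Contact: motion stopped at -40.7 mm (expected -40) and the force is rising. I'll back the command off to relieve the push without pulling the guide back.

Call:
play_rows(
  motion=[
    [[0.04,-0.09,0],[0,0,0],255],
    [[0.08,-0.18,0],[0,0,0],255],
    [[0.12,-0.27,0],[0,0,0],255],
    [[0.13,-0.29,0],[0,0,0],255],
    [[0.13,-0.29,0],[0,0,0],255],
  ],
)

```text
t: 9.7
position: [0.4994, 0.0164, 0.0708]
tool_rot: [[-0.992, -0.127, -0.001], [-0.127, 0.992, -0.003], [0.002, -0.003, -1.0]]
wrist_force: [-4.3, -4.5, 6.7]
grip_width: 0.015
```

```bash
python3 st.py; python3 - <<'E'
from h import *
im=cap("scene")["image"];cv2.imwrite("pics/s4.png",cv2.resize(im[200:310,280:380],None,fx=5.4,fy=5.4,interpolation=cv2.INTER_CUBIC)[:,:,::-1])
E
```

```text
t 9.7 pos [0.4994 0.0164 0.0708] az -172.7 holder xy mm -0.81 -41.54
J [  2.   19.4 -26.6  44.1  -0.2 -95.3] F xh,yh,z -2.73 -5.55 6.68 Mz [-0.856  0.705  0.002] w 0.014977124406955294
yh in tool [-0.4155  0.9096 -0.0032] xh [-9.096e-01 -4.155e-01 -2.000e-04]
```

View pics/s4.png

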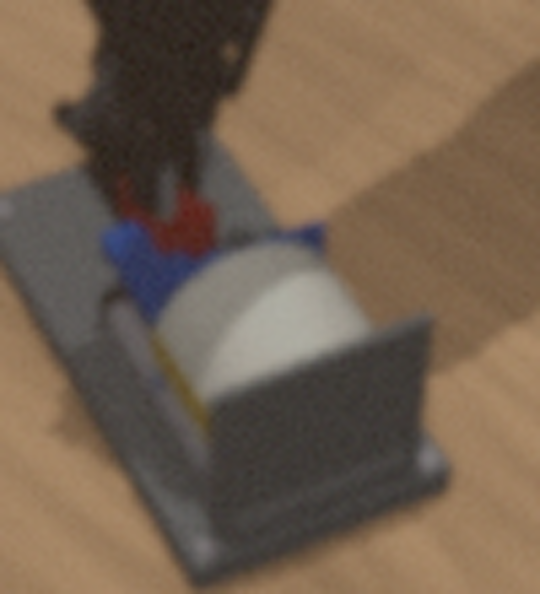

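The roll now sits between the plates and the guide still pushes lightly. I'll relieve a little more, then begin turning.

Call:
play_rows(
  motion=[
    [[0.02,-0.05,0],[0,0,0],255],
    [[0.04,-0.09,0],[0,0,0],255],
    [[0.04,-0.09,0],[0,0,0],255],
    [[0.04,-0.09,0],[0,0,0],255],
  ],
  squeeze=40,
)

```text
t: 10.15
position: [0.4993, 0.0161, 0.0709]
tool_rot: [[-0.992, -0.127, -0.001], [-0.127, 0.992, -0.002], [0.001, -0.002, -1.0]]
wrist_force: [-3.2, -2.2, 7.1]
grip_width: 0.0139
```

```bash
python3 st.py
```

```text
t 10.15 pos [0.4993 0.0161 0.0709] az -172.68 holder xy mm -0.75 -41.83
J [  1.9  19.4 -26.6  44.1  -0.1 -95.4] F xh,yh,z -2.4 -3.07 7.14 Mz [-0.486  0.69   0.018] w 0.013929953502367805
yh in tool [-0.4159  0.9094 -0.0018] xh [-9.094e-01 -4.159e-01 -2.000e-04]
```

```bash
cat > m.py <<'E'
from h import *
p=env.observe();R=np.array(p["tool_rot"]);F=p["wrist_force"]
o=np.array([0.51245759,0.05582514]);yh=np.array([0.29651743,0.95502744]);xh=np.array([yh[1],-yh[0]]);q=p["position"][:2]-o
print("t",round(p["t"],2),"az",np.degrees(np.arctan2(R[1,0],R[0,0])).round(2),"J6",round(p["joint_pos"][5],2),"e6",round(p["effort"][5],3),"M",p["moment"].round(3),"F",(F[:2]@xh).round(2),(F[:2]@yh).round(2),"hy",(1e3*q@xh).round(2),(1e3*q@yh).round(2),"w",round(p["grip_width"],4))
E
python3 m.py
```

```text
t 10.15 az -172.68 J6 -95.42 e6 0.01 M [-0.486  0.69   0.018] F -2.4 -3.07 hy -0.75 -41.83 w 0.0139
```

Call:
play_rows(
  motion=[
    [[0,0,0],[0,0,0.75],255],
    [[0,0,0],[0,0,0.75],255],
  ],
  squeeze=60,
)

```text
t: 10.35
position: [0.4995, 0.0161, 0.071]
tool_rot: [[-1.0, -0.021, -0.0], [-0.021, 1.0, -0.002], [0.0, -0.002, -1.0]]
wrist_force: [-3.9, -1.7, 7.1]
grip_width: 0.0126
```

```bash
python3 m.py
```

```text
t 10.35 az -178.77 J6 -89.32 e6 0.353 M [-0.465  0.681 -0.004] F -3.24 -2.82 hy -0.65 -41.77 w 0.0126
```

Call:
play_rows(
  motion=[
    [[0,0,0],[0,0,0.75],255],
    [[0,0,0],[0,0,0.75],255],
  ],
)

```text
t: 10.55
position: [0.4995, 0.0161, 0.071]
tool_rot: [[-0.997, 0.083, -0.0], [0.083, 0.997, -0.002], [0.0, -0.002, -1.0]]
wrist_force: [-2.2, -2.5, 6.5]
grip_width: 0.0128
```

```bash
python3 m.py
```

```text
t 10.55 az 175.23 J6 -83.32 e6 0.353 M [-0.553  0.651 -0.037] F -1.37 -3.07 hy -0.57 -41.76 w 0.0128
```

Call:
play_rows(
  motion=[
    [[0,0,0],[0,0,0.75],255],
    [[0,0,0],[0,0,0.75],255],
  ],
)

```text
t: 10.75
position: [0.4996, 0.0161, 0.071]
tool_rot: [[-0.982, 0.187, -0.0], [0.187, 0.982, -0.002], [-0.0, -0.002, -1.0]]
wrist_force: [-3.3, -1.7, 5.7]
grip_width: 0.0129
```

```bash
python3 m.py
```

```text
t 10.75 az 169.23 J6 -77.32 e6 0.354 M [-0.495  0.574 -0.066] F -2.64 -2.55 hy -0.48 -41.74 w 0.0129
```

Call:
play_rows(
  motion=[
    [[0,0,0],[0,0,0.75],255],
    [[0,0,0],[0,0,0.75],255],
  ],
)

```text
t: 10.95
position: [0.4997, 0.0161, 0.071]
tool_rot: [[-0.957, 0.289, -0.0], [0.289, 0.957, -0.002], [-0.001, -0.002, -1.0]]
wrist_force: [-2.5, -2.4, 5.7]
grip_width: 0.0129
```

```bash
python3 m.py
```

```text
t 10.95 az 163.23 J6 -71.32 e6 0.355 M [-0.529  0.545  0.055] F -1.65 -2.99 hy -0.39 -41.76 w 0.0129
```

No bite yet (Mz ≈ 0). Continuing.

Call:
play_rows(
  motion=[
    [[0,0,0],[0,0,0.75],255],
    [[0,0,0],[0,0,0.75],255],
  ],
)

```text
t: 11.15
position: [0.4998, 0.016, 0.071]
tool_rot: [[-0.922, 0.387, 0.0], [0.387, 0.922, -0.002], [-0.001, -0.002, -1.0]]
wrist_force: [-2.7, -1.6, 5.8]
grip_width: 0.0126
```

```bash
python3 m.py
```

```text
t 11.15 az 157.23 J6 -65.32 e6 0.355 M [-0.51   0.583 -0.07 ] F -2.11 -2.35 hy -0.26 -41.75 w 0.0126
```

Call:
play_rows(
  motion=[
    [[0,0,0],[0,0,0.75],255],
    [[0,0,0],[0,0,0.75],255],
  ],
)

```text
t: 11.35
position: [0.4999, 0.016, 0.071]
tool_rot: [[-0.877, 0.481, 0.0], [0.481, 0.877, -0.002], [-0.001, -0.002, -1.0]]
wrist_force: [-2.3, -2.2, 5.3]
grip_width: 0.0127
```

```bash
python3 m.py
```

```text
t 11.35 az 151.23 J6 -59.32 e6 0.356 M [-0.622  0.457 -0.03 ] F -1.5 -2.8 hy -0.16 -41.77 w 0.0127
```

Call:
play_rows(
  motion=[
    [[0,0,0],[0,0,0.75],255],
    [[0,0,0],[0,0,0.75],255],
  ],
)

```text
t: 11.55
position: [0.5, 0.0159, 0.071]
tool_rot: [[-0.821, 0.57, 0.0], [0.57, 0.821, -0.002], [-0.002, -0.001, -1.0]]
wrist_force: [-1.7, -2.4, 6.9]
grip_width: 0.0124
```

```bash
python3 m.py
```

```text
t 11.55 az 145.23 J6 -53.32 e6 0.357 M [-0.61   0.434  0.001] F -0.86 -2.82 hy -0.06 -41.78 w 0.0124
```

Call:
play_rows(
  motion=[
    [[0,0,0],[0,0,0.75],255],
    [[0,0,0],[0,0,0.75],255],
  ],
)

```text
t: 11.75
position: [0.5001, 0.0159, 0.071]
tool_rot: [[-0.757, 0.653, 0.001], [0.653, 0.757, -0.002], [-0.002, -0.001, -1.0]]
wrist_force: [-2.1, -2.9, 5.4]
grip_width: 0.0128
```

```bash
python3 m.py
```

```text
t 11.75 az 139.23 J6 -47.32 e6 0.358 M [-0.654  0.431  0.024] F -1.12 -3.37 hy 0.01 -41.82 w 0.0128
```

Call:
play_rows(
  motion=[
    [[0,0,0],[0,0,0.75],255],
    [[0,0,0],[0,0,0.75],255],
  ],
)

```text
t: 11.95
position: [0.5002, 0.0158, 0.071]
tool_rot: [[-0.685, 0.729, 0.001], [0.729, 0.685, -0.002], [-0.002, -0.001, -1.0]]
wrist_force: [-1.8, -4.1, 6.2]
grip_width: 0.0125
```

```bash
python3 m.py
```

```text
t 11.95 az 133.22 J6 -41.32 e6 0.358 M [-0.753  0.422  0.005] F -0.55 -4.46 hy 0.11 -41.86 w 0.0125
```

Call:
play_rows(
  motion=[
    [[0,0,0],[0,0,0.75],255],
    [[0,0,0],[0,0,0.75],255],
  ],
)

```text
t: 12.15
position: [0.5002, 0.0157, 0.071]
tool_rot: [[-0.605, 0.796, 0.001], [0.796, 0.605, -0.003], [-0.003, -0.001, -1.0]]
wrist_force: [-0.8, -3.3, 5.5]
grip_width: 0.0125
```

```bash
python3 m.py
```

```text
t 12.15 az 127.22 J6 -35.32 e6 0.359 M [-0.735  0.379 -0.008] F 0.17 -3.36 hy 0.16 -41.94 w 0.0125
```

Call:
play_rows(
  motion=[
    [[0,0,0],[0,0,0.75],255],
    [[0,0,0],[0,0,0.75],255],
  ],
)

```text
t: 12.35
position: [0.5002, 0.0156, 0.071]
tool_rot: [[-0.518, 0.855, 0.001], [0.855, 0.518, -0.003], [-0.003, -0.001, -1.0]]
wrist_force: [-0.6, -4.2, 5.0]
grip_width: 0.0126
```

```bash
python3 m.py
```

```text
t 12.35 az 121.22 J6 -29.32 e6 0.36 M [-0.746  0.366 -0.019] F 0.69 -4.22 hy 0.25 -42.0 w 0.0126
```

Call:
play_rows(
  motion=[
    [[0,0,0],[0,0,0.75],255],
    [[0,0,0],[0,0,0.75],255],
  ],
)

```text
t: 12.55
position: [0.5002, 0.0156, 0.071]
tool_rot: [[-0.426, 0.905, 0.001], [0.905, 0.426, -0.003], [-0.003, -0.0, -1.0]]
wrist_force: [-1.0, -4.3, 5.6]
grip_width: 0.0126
```

```bash
python3 m.py
```

```text
t 12.55 az 115.22 J6 -23.32 e6 0.361 M [-0.846  0.328  0.018] F 0.32 -4.37 hy 0.27 -42.06 w 0.0126
```

Call:
play_rows(
  motion=[
    [[-0.04,-0.03,0],[0,0,0.75],255],
    [[-0.04,-0.03,0],[0,0,0.75],255],
  ],
)

```text
t: 12.75
position: [0.5003, 0.0153, 0.071]
tool_rot: [[-0.329, 0.944, 0.001], [0.944, 0.329, -0.002], [-0.003, 0.0, -1.0]]
wrist_force: [-0.2, -3.0, 5.7]
grip_width: 0.0123
```

```bash
python3 m.py
```

```text
t 12.75 az 109.22 J6 -17.38 e6 0.358 M [-0.688  0.386 -0.025] F 0.66 -2.89 hy 0.38 -42.31 w 0.0123
```

Call:
play_rows(
  motion=[
    [[0,0,0],[0,0,0.75],255],
    [[0,0,0],[0,0,0.75],255],
  ],
)

```text
t: 12.95
position: [0.5003, 0.0152, 0.071]
tool_rot: [[-0.229, 0.973, 0.001], [0.973, 0.229, -0.003], [-0.003, 0.001, -1.0]]
wrist_force: [-2.2, -2.6, 6.1]
grip_width: 0.0129
```

```bash
python3 m.py
```

```text
t 12.95 az 103.22 J6 -11.38 e6 0.36 M [-0.78   0.307 -0.022] F -1.29 -3.16 hy 0.42 -42.38 w 0.0129
```

Call:
play_rows(
  motion=[
    [[0,0,0],[0,0,0.75],255],
    [[0,0,0],[0,0,0.75],255],
  ],
)

```text
t: 13.15
position: [0.5003, 0.0151, 0.071]
tool_rot: [[-0.126, 0.992, 0.001], [0.992, 0.126, -0.003], [-0.003, 0.001, -1.0]]
wrist_force: [-1.6, -4.0, 5.8]
grip_width: 0.0124
```

```bash
python3 m.py
```

```text
t 13.15 az 97.22 J6 -5.38 e6 0.361 M [-0.8    0.308 -0.018] F -0.38 -4.29 hy 0.45 -42.45 w 0.0124
```

Call:
play_rows(
  motion=[
    [[0,0,0],[0,0,0.75],255],
    [[0,0,0],[0,0,0.75],255],
  ],
)

```text
t: 13.35
position: [0.5003, 0.0151, 0.071]
tool_rot: [[-0.021, 1.0, 0.001], [1.0, 0.021, -0.003], [-0.003, 0.001, -1.0]]
wrist_force: [-1.6, -3.1, 4.2]
grip_width: 0.0128
```

```bash
python3 m.py
```

```text
t 13.35 az 91.22 J6 0.62 e6 0.361 M [-0.831  0.338  0.021] F -0.57 -3.46 hy 0.46 -42.54 w 0.0128
```

Call:
play_rows(
  motion=[
    [[0,0,0],[0,0,0.75],255],
    [[0,0,0],[0,0,0.75],255],
  ],
)

```text
t: 13.55
position: [0.5002, 0.015, 0.071]
tool_rot: [[0.083, 0.997, 0.001], [0.997, -0.083, -0.003], [-0.003, 0.001, -1.0]]
wrist_force: [-1.7, -3.8, 5.4]
grip_width: 0.0124
```

```bash
python3 m.py
```

```text
t 13.55 az 85.24 J6 6.6 e6 0.489 M [-0.905  0.325  0.098] F -0.47 -4.12 hy 0.44 -42.62 w 0.0124
```

Call:
play_rows(
  motion=[
    [[0,0,0],[0,0,0.75],255],
    [[0,0,0],[0,0,0.75],255],
  ],
)

```text
t: 13.75
position: [0.5002, 0.0149, 0.0711]
tool_rot: [[0.186, 0.982, 0.001], [0.982, -0.186, -0.003], [-0.003, 0.002, -1.0]]
wrist_force: [-2.2, -4.0, 5.7]
grip_width: 0.0124
```

```bash
python3 m.py
```

```text
t 13.75 az 79.26 J6 12.58 e6 0.624 M [-0.968  0.373  0.208] F -0.95 -4.52 hy 0.46 -42.68 w 0.0124
```

Call:
play_rows(
  motion=[
    [[0,0,0],[0,0,0.75],255],
    [[0,0,0],[0,0,0.75],255],
  ],
)

```text
t: 13.95
position: [0.5002, 0.0148, 0.071]
tool_rot: [[0.288, 0.958, 0.001], [0.958, -0.288, -0.004], [-0.003, 0.002, -1.0]]
wrist_force: [-2.3, -4.3, 6.0]
grip_width: 0.0127
```

```bash
python3 m.py
```

```text
t 13.95 az 73.26 J6 18.58 e6 0.639 M [-0.985  0.416  0.33 ] F -0.95 -4.78 hy 0.44 -42.78 w 0.0127
```

Call:
play_rows(
  motion=[
    [[0,0,0],[0,0,0.75],255],
    [[0,0,0],[0,0,0.75],255],
  ],
)

```text
t: 14.15
position: [0.5002, 0.0148, 0.0711]
tool_rot: [[0.387, 0.922, 0.001], [0.922, -0.387, -0.004], [-0.003, 0.002, -1.0]]
wrist_force: [-1.4, -5.1, 5.7]
grip_width: 0.0125
```

```bash
python3 m.py
```

```text
t 14.15 az 67.26 J6 24.58 e6 0.651 M [-1.043  0.446  0.214] F 0.17 -5.33 hy 0.42 -42.85 w 0.0125
```

The bite is found. The clean joint-6 torque leaves its 0.361 plateau at az≈91 and winds up elastically. It then follows the 0.0022 N·m/deg tightening slope from az≈78 (0.631). The knob must go 90° past that, which should read about 0.83. I'll relieve the push and continue.

Call:
play_rows(
  motion=[
    [[-0.1,0.01,0],[0,0,1],255],
    [[-0.1,0.01,0],[0,0,1],255],
  ],
)

```text
t: 14.35
position: [0.5, 0.0144, 0.0711]
tool_rot: [[0.511, 0.859, 0.001], [0.859, -0.511, -0.002], [-0.001, 0.002, -1.0]]
wrist_force: [-1.9, -2.1, 5.2]
grip_width: 0.0124
```

```bash
python3 m.py
```

```text
t 14.35 az 59.24 J6 32.5 e6 0.775 M [-0.703  0.352  0.34 ] F -1.24 -2.58 hy 0.41 -43.27 w 0.0124
```

Call:
play_rows(
  motion=[
    [[0,0,0],[0,0,1],255],
    [[0,0,0],[0,0,1],255],
  ],
)

```text
t: 14.55
position: [0.5, 0.0143, 0.0711]
tool_rot: [[0.626, 0.78, 0.001], [0.78, -0.626, -0.003], [-0.001, 0.003, -1.0]]
wrist_force: [-1.3, -3.2, 5.7]
grip_width: 0.0128
```

```bash
python3 m.py
```

```text
t 14.55 az 51.24 J6 40.49 e6 0.794 M [-0.731  0.462  0.316] F -0.25 -3.42 hy 0.38 -43.39 w 0.0128
```

Call:
play_rows(
  motion=[
    [[0,0,0],[0,0,1],255],
    [[0,0,0],[0,0,1],255],
  ],
)

```text
t: 14.75
position: [0.4999, 0.0142, 0.0711]
tool_rot: [[0.728, 0.685, 0.001], [0.685, -0.728, -0.003], [-0.001, 0.003, -1.0]]
wrist_force: [-1.9, -3.3, 7.4]
grip_width: 0.0123
```

```bash
python3 m.py
```

```text
t 14.75 az 43.25 J6 48.49 e6 0.81 M [-0.816  0.499  0.342] F -0.8 -3.7 hy 0.3 -43.45 w 0.0123
```

Call:
play_rows(
  motion=[
    [[0,0,0],[0,0,1],255],
    [[0,0,0],[0,0,1],255],
  ],
)

```text
t: 14.95
position: [0.4998, 0.0142, 0.0712]
tool_rot: [[0.817, 0.577, 0.001], [0.577, -0.817, -0.003], [-0.001, 0.003, -1.0]]
wrist_force: [-2.1, -3.6, 7.1]
grip_width: 0.0124
```

```bash
python3 m.py
```

```text
t 14.95 az 35.25 J6 56.49 e6 0.826 M [-0.836  0.502  0.335] F -0.88 -4.09 hy 0.23 -43.52 w 0.0124
```

Call:
play_rows(
  motion=[
    [[0,0,0],[0,0,1],255],
    [[0,0,0],[0,0,1],255],
  ],
)

```text
t: 15.15
position: [0.4997, 0.0142, 0.0712]
tool_rot: [[0.889, 0.458, 0.001], [0.458, -0.889, -0.003], [-0.001, 0.003, -1.0]]
wrist_force: [-1.9, -3.3, 7.8]
grip_width: 0.0125
```

```bash
python3 m.py
```

```text
t 15.15 az 27.25 J6 64.49 e6 0.841 M [-0.872  0.588  0.363] F -0.89 -3.71 hy 0.15 -43.59 w 0.0125
```

Call:
play_rows(
  motion=[
    [[-0.04,0.04,0],[0,0,1],255],
    [[-0.04,0.04,0],[0,0,1],255],
  ],
)

```text
t: 15.35
position: [0.4995, 0.0139, 0.0712]
tool_rot: [[0.944, 0.33, 0.001], [0.33, -0.944, -0.002], [-0.0, 0.002, -1.0]]
wrist_force: [-2.5, -2.7, 7.1]
grip_width: 0.0125
```

```bash
python3 m.py
```

```text
t 15.35 az 19.26 J6 72.42 e6 0.857 M [-0.684  0.622  0.386] F -1.63 -3.3 hy 0.05 -43.83 w 0.0125
```

Call:
play_rows(
  motion=[
    [[0,0,0],[0,0,1],255],
    [[0,0,0],[0,0,1],255],
  ],
)

```text
t: 15.55
position: [0.4994, 0.0139, 0.0712]
tool_rot: [[0.981, 0.195, 0.001], [0.195, -0.981, -0.002], [0.0, 0.002, -1.0]]
wrist_force: [-1.8, -2.4, 7.9]
grip_width: 0.0129
```

```bash
python3 m.py
```

```text
t 15.55 az 11.27 J6 80.42 e6 0.872 M [-0.698  0.664  0.38 ] F -1.01 -2.84 hy -0.03 -43.87 w 0.0129
```

Call:
play_rows(
  motion=[
    [[0,0,0],[0,0,1],255],
    [[0,0,0],[0,0,1],255],
  ],
)

```text
t: 15.75
position: [0.4993, 0.0139, 0.0712]
tool_rot: [[0.998, 0.057, 0.0], [0.057, -0.998, -0.002], [0.0, 0.002, -1.0]]
wrist_force: [-3.0, -3.5, 8.9]
grip_width: 0.0124
```

```bash
python3 m.py
```

```text
t 15.75 az 3.26 J6 88.42 e6 0.888 M [-0.678  0.69   0.442] F -1.79 -4.23 hy -0.14 -43.9 w 0.0124
```

Call:
play_rows(
  motion=[
    [[0,0,0],[0,0,1],255],
    [[0,0,0],[0,0,1],255],
  ],
)

```text
t: 15.95
position: [0.4992, 0.0139, 0.0712]
tool_rot: [[0.997, -0.082, 0.0], [-0.082, -0.997, -0.002], [0.0, 0.002, -1.0]]
wrist_force: [-3.9, -2.8, 9.2]
grip_width: 0.0127
```

```bash
python3 m.py
```

```text
t 15.95 az -4.73 J6 96.42 e6 0.905 M [-0.61   0.819  0.425] F -2.93 -3.85 hy -0.24 -43.92 w 0.0127
```

Call:
play_rows(
  motion=[
    [[0,0,0],[0,0,0.75],255],
    [[0,0,0],[0,0,1.5],255],
    [[0,0,0],[0,0,1.85],255],
    [[0,0,0],[0,0,1.85],255],
  ],
)

```text
t: 16.35
position: [0.499, 0.014, 0.0713]
tool_rot: [[0.943, -0.333, -0.0], [-0.333, -0.943, -0.002], [0.001, 0.002, -1.0]]
wrist_force: [-4.0, -2.2, 9.3]
grip_width: 0.0124
```

```bash
python3 m.py
```

```text
t 16.35 az -19.44 J6 111.13 e6 0.659 M [-0.636  0.804  0.447] F -3.21 -3.25 hy -0.45 -43.92 w 0.0124
```

Call:
play_rows(
  motion=[
    [[0,0,0],[0,0,-0.75],255],
    [[0,0,0],[0,0,-1.5],255],
    [[0,0,0],[0,0,-1.5],255],
  ],
)

```text
t: 16.65
position: [0.4991, 0.0139, 0.0713]
tool_rot: [[0.992, -0.128, 0.0], [-0.128, -0.992, -0.002], [0.0, 0.002, -1.0]]
wrist_force: [-2.9, -2.5, 9.2]
grip_width: 0.0129
```

```bash
python3 m.py
```

```text
t 16.65 az -7.38 J6 99.06 e6 -0.361 M [-0.615  0.793 -0.008] F -2.05 -3.28 hy -0.33 -43.96 w 0.0129
```

Torque is relieved (Mz≈0). Now I'll release, lift straight up and check the knob angle and gaps by camera.

Call:
play_rows(
  motion=[
    [[0,0,0],[0,0,0],200],
    [[0,0,0],[0,0,0],120],
    [[0,0,0],[0,0,0],0],
    [[0,0,0],[0,0,0],0],
    [[0,0,0],[0,0,0],0],
    [[0,0,0],[0,0,0],0],
    [[0,0,-2],[0,0,0],0],
    [[0,0,-5],[0,0,0],0],
    [[0,0,-9],[0,0,0],0],
    [[0,0,-13],[0,0,0],0],
    [[0,0,-17],[0,0,0],0],
    [[0,0,-17],[0,0,0],0],
  ],
  squeeze=20,
)

```text
t: 17.85
position: [0.5029, 0.015, 0.2464]
tool_rot: [[0.992, -0.13, 0.011], [-0.13, -0.992, 0.0], [0.011, -0.002, -1.0]]
wrist_force: [0.5, 0.4, 0.0]
grip_width: 0.0849
```

Call:
play_rows(
  motion=[
    [[-4,0,0],[0,0,0],0],
    [[-8,3,0],[0,0,0],0],
    [[-11,7,0],[0,0,0],0],
    [[-14,11,0],[0,0,0],0],
    [[-16,15,0],[0,0,0],0],
    [[-18,19,0],[0,0,0],0],
    [[-19,23,0],[0,0,0],0],
    [[-20,27,0],[0,0,0],0],
    [[-20,31,0],[0,0,0],0],
    [[-20,31,0],[0,0,0],0],
  ],
)

```text
t: 18.85
position: [0.2603, -0.2706, 0.2401]
tool_rot: [[0.991, -0.136, 0.0], [-0.136, -0.991, -0.002], [0.001, 0.002, -1.0]]
wrist_force: [-0.2, 0.3, -0.2]
grip_width: 0.0853
```

```bash
python3 m.py; python3 - <<'E'
from h import *
ct=cap("top");im=ct["image"];cs=cap("scene");js=cs["image"]
a=cv2.resize(im[195:280,245:365],(600,425),interpolation=cv2.INTER_CUBIC)
b=cv2.resize(js[205:310,270:370],(405,425),interpolation=cv2.INTER_CUBIC)
cv2.imwrite("pics/f5.png",cv2.resize(np.hstack([a,b]),(800,338))[:,:,::-1])
cv2.imwrite("pics/f5top.png",cv2.resize(im[205:275,250:360],(792,504),interpolation=cv2.INTER_CUBIC)[:,:,::-1])
E
```

```text
t 18.85 az -7.82 J6 51.76 e6 -0.325 M [-0.    -0.051 -0.013] F -0.26 0.27 hy -144.07 -386.52 w 0.0853
```

View pics/f5top.png

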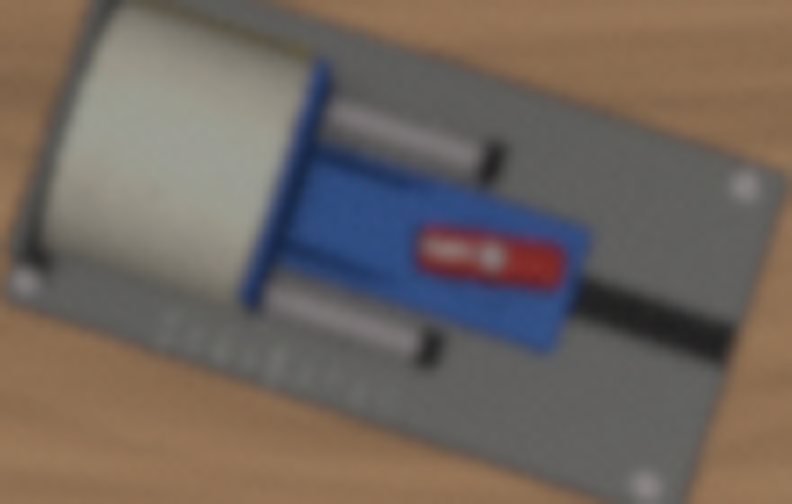

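The top crop shows the roll touching both the end plate (at about (60,150)) and the guide plate (at about (285,190)). The bar runs from (415,245) to (565,266). I'll measure its angle carefully.

```bash
python3 - <<'E'
from h import *
c=cap("top")
for f,(x0,y0,s),rng in(("pics/top0.png",(0,0,1),(322,352,238,258)),("now",(0,0,1),(302,335,230,250))):
    im=cv2.cvtColor(cv2.imread(f),cv2.COLOR_BGR2RGB) if f!="now" else c["image"]
    x,X,y,Y=rng;k=8
    cr=cv2.resize(im[y:Y,x:X],None,fx=k,fy=k,interpolation=cv2.INTER_CUBIC).astype(int)
    r=cr[...,0]-cr[...,2]  # blue surround negative
    m=(r>-5).astype(np.uint8);m=cv2.morphologyEx(m,cv2.MORPH_CLOSE,np.ones((25,25)))
    n,l,st,ce=cv2.connectedComponentsWithStats(m)
    h,w=m.shape
    i=l[int(h*.5),int(w*.5)];mm=(l==i)
    yy,xx=np.nonzero(mm);p=np.c_[xx,yy]/k+[x-.44,y-.44]
    W=onz(c,p,.079)[:,:2];mu=W.mean(0);u,S,v=np.linalg.svd(W-mu,full_matrices=False);S=S/np.sqrt(len(W))*np.sqrt(12)
    o=np.array([0.51245759,0.05582514]);yh=np.array([0.29651743,0.95502744]);xh=np.array([yh[1],-yh[0]])
    print(f,"mu",mu,"holder",(mu-o)@xh,(mu-o)@yh,"LxW",S*1e3,"line az",np.degrees(np.arctan2(v[0,1],v[0,0])))
E
```

```text
pics/top0.png mu [ 0.48645896 -0.03998813] holder 0.0035808991033619113 -0.09921334977424094 LxW [58.48788598 34.5676144 ] line az -79.53155722848902
now mu [0.49955341 0.01612865] holder -0.0005531475013403828 -0.04173755078359755 LxW [47.67503109 15.83701667] line az -97.28497277631864
```

View pics/f5.png

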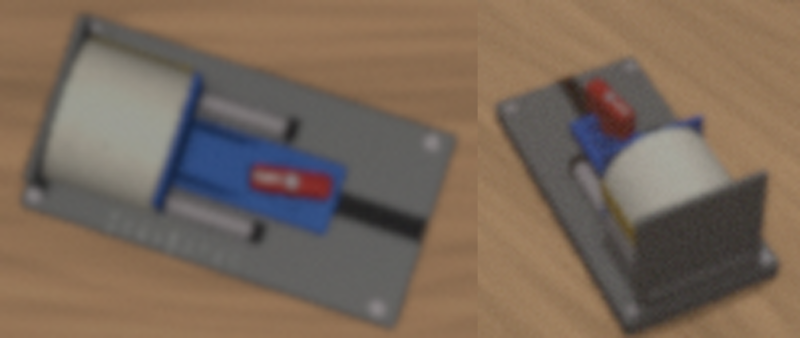

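Both views show the roll seated between the end plate (at about (55,110) on the left) and the guide plate (180,140), with the knob free and the gripper clear. Handing in.

```bash
python3 -c "
from bench import env; print(env.sign_off())"
```

```text
the job is handed in; nothing more can be done
None
```

The roll is home and the guide is locked against it, but the knob may be about 7° past the quarter turn. I handed the job in at about 19 s.

- **Roll and guide:** I gripped the red knob and slid the guide about 53 mm. It stopped with the knob 40.7 mm short of the holder's origin by the arm's own reading, where 40 mm was expected. I eased the push to about 3 N before turning. It drifted up to about 5 N around the bite, and I relieved it again early in the tightening, so the roll may be held with a few newtons. The last pictures show the roll touching both plates, and the camera puts the knob at −41.7 mm.
- **Knob:** It turned freely for about 97°, then bit with a clear jump in torque. I tightened it, backed the wrist off about 12° to relieve the twist in the grip, and let go.
- **Checks that disagreed:** The two estimates of the turn after the bite differ. The torque slope gave about 88–92°. The camera view of the bar, together with where the wrist began to load up, gave about 96–98°. I trust the second more, and I left the knob alone rather than loosen it.
- **Other things:** I saw no contact with anything else on the counter, and the wrist force readings stayed under about 13 N. The gripper is clear of everything.

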